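# Power up the model railway scenery's lights

### The arm

A 6-joint arm with a two-finger parallel gripper is mounted at the origin on the work surface. World frame = base frame: x ahead of the robot, y to its left, z up, the work surface at z = 0. Lengths are in m, angles in rad, forces in N, time in s.
With the tool pointing down it reaches from about 0.325 to 0.9 m from the base axis. Payload 6.1 kg.
Tool frame: the origin (TCP) lies on the centre line of the jaws, within the pads' length; the fingertips stand 14 mm ahead of it and the grasp point (between the pads) lies 5 mm behind it; z points along the fingers, y is the direction in which the jaws open and shut (so a half turn about z gives the same grasp; the last joint's range is limited). The gripper opens to 85 mm and grips with 20 to 120 N. Pads are 22 mm wide; open, the fingers measure 114 mm over their backs; the gripper's body (76 mm by 85 mm) begins 54 mm behind the grasp point. The pads swing forward as they close: fully open they stand 13 mm farther back than shut.
Start: joints at [1.125, 0.22, 1.526, -0, 1.395, -0.126], TCP at [0.196, 0.593, 0.245] pointing down, gripper open.
Joint ranges: [-2.98, 2.98], [-0.91, 2.08], [0.09, 2.57], [-1.24, 4.39], [0.2, 2.65], [-2.68, 2.68]. Speed limits (rad/s): [2.57, 2.57, 3.01, 3.14, 3.14, 3.14].

### API

Orientations are given as a rotation vector (axis times angle).
In Python, from rig import bot gives the robot as it stands. The module is installed in compiled form; this text tells all that it offers.
- The arm moves only by the tool move_arm, never from a script. Its argument "series" is a list of rows, each an object of numbers: "tx", "ty", "tz": the shift along the tool's x, y, z in units of 30 mm (1.0 is 30 mm); "yaw": the turn about the tool's z in units of 6 degrees (1.0 is 6 degrees). In form: [{"tx": .., "ty": .., "tz": .., "yaw": ..}, ...]. A call has 1 to 12 rows; each row shifts and turns the commanded pose from where the row before left it, along the tool's axes as they then stand; what a row does not reach is not made up. A row lasts 1/12 s, in which the tool goes at most 41.7 mm and 7.16 degrees, less where a joint would pass 70% of its speed; a pose out of reach is approached as far as the arm can. A call is refused whole if a number of a shift passes 1 or a number of a turn 1, either way. A call with a gripper value outside its range is refused whole. "grip" is the closure, from 0 (fully open) to 1 (shut), set as the call begins (left out, the last holds). The fingers move at their own pace and stop on an object; "squeeze" is the grip in N (left out, the last holds). Time passes only in rows, so rows that do not move let the fingers close. It gives the time, the measured TCP pose, the force and the opening at its end, in the units of the state.
- bot.observe(): the state, without advancing time (a new reading comes with each control period).
- bot.grab_frame(name): name is "scene" or "top" or "wrist"; returns (picture, depth): 400x640x3 uint8, red, green, blue; 400x640 float32, m along the optical axis (not along the pixel's ray), 0 where there is no reading.
- bot.get_calibration(name): a dict with "fx", "fy", "cx", "cy" (pixels), "origin" and "attitude" of the camera in the world. Camera axes: x right, y up, looking along -z (the intrinsics and any distortion apply to the point x, -y, -z); pixel columns grow to the right and rows downward; lengths in m; the calibration is good to about 2 mm. A picture is of the moment at which its call begins: read the wrist's pose just before it. get_calibration takes no time and is no camera call; for the wrist camera it gives the pose at the moment of the call.
- bot.sign_off(): hands the job in, once; it reports no verdict.
The state is a dict: "time": time; "joint_pos": joint angles; "dq": joint speeds; "tau": joint torques, N m; "eef_pos": TCP position; "eef_rot": TCP orientation; "ft_force": force on the tool from outside, world axes, zero at the start; "ft_torque": the same for the moment, N m; "width": finger opening in m.
Only numpy, scipy, OpenCV 4.12 (cv2) and the standard library are available. Lean on these libraries where they do the work, as an engineer would, in place of code of your own. Each camera call takes 0.05 s, during which the arm holds its last target.

### The job

Power up the model's lights with your fingertips, in this order: first push the red rocker on the white power strip over to ON by pressing its raised end with the white dot fully down, then press the green button on the control box fully down and let it come back up, and last push the blue rocker on the control box to ON, again by pressing down its end with the white dot. Leave the red and yellow buttons alone, only push and never pick up or shift the power strip, and leave the glue bottle, the jar and the little wooden hut where they stand.

Things in the scene. Friction and masses are not known exactly. Their poses are not given: they have to be found in the camera images.
- strip: White power strip lying loose on the table, 300 x 62 x 38 mm, about 0.6 kg; origin at the centre of its underside; x along its length, z up. Its rocker is on top, 100 mm from the origin towards -x (the end nearer the robot), in a flat grey frame 68 x 42 mm with its top 42 mm above the table. Four round sockets fill the rest. It may slip if pushed sideways.
- mains (a joint): Red two-winged rocker on the strip: 0 = off, 0.35 rad = fully on (rigid stop); stays where left, about 2 N at the dot moves it. Hinge level, across the strip, 47 mm above the table; wings 28 mm long, 30 mm wide. Off, the wing towards the strip's +x (white dot) slopes up 0.35 rad, tip 10 mm above the hinge, the other lies level; fully on, the dot's wing lies level, its top at 47 mm.
- mains_dot (a point): The white dot on the red rocker: a point on top of the wing to be pressed, 18 mm from the hinge; it moves with the rocker, from 53 mm (off) to 47 mm (on) above the table.
- console: Control box fixed on the table: dark box with an aluminium top, 140 x 290 x 36 mm; origin at the centre of its underside; y along its length, z up. On top, in a row along y with 66 mm between neighbours, sit the green, red and yellow buttons and the blue rocker, in an order that changes.
- green (a joint): Green push button, 0 = up, 0.006 m = fully down (5 N); it springs back.
- green_top (a point): Centre of the top of the green button's cap, 30 mm across, 58 mm above the table when up; the cap moves straight down 6 mm, and then still stands 4 mm above its black round housing (46 mm across). Moves with the cap.
- red (a joint): Red push button beside the others (stop), 0 = up, 0.006 m = fully down; not to be pressed.
- red_top (a point): Centre of the top of the red button's cap; same size as the green one.
- yellow (a joint): Yellow push button beside the others, 0 = up, 0.006 m = fully down; not to be pressed.
- yellow_top (a point): Centre of the top of the yellow button's cap; same size as the green one.
- lights (a joint): Blue rocker on the control box, same size, travel and friction as the red one: 0 = off, 0.35 rad = fully on, stays where left. Hinge along the box's y, 53 mm above the table; flat black base 72 x 44 mm, top at 48 mm. The wing towards the box's +x (white dot) slopes up when off and lies level, its top 53 mm above the table, when fully on.
- lights_dot (a point): The white dot on the blue rocker: a point on top of the wing to be pressed, 18 mm from the hinge; it moves with the rocker, from 59 mm (off) to 53 mm (on) above the table.
- glue: Red glue bottle with a white cap standing beside the power strip, 42 mm across and 92 mm high; origin at the centre of its underside. Bystander.
- jar: Green glass jar with a black lid standing behind the control box, 52 mm across and 55 mm high; origin at the centre of its underside. Bystander.
- hut: Little plywood model hut standing behind the control box, 50 x 66 mm with its pitched roof about 50 mm high; origin at the centre of its underside. Bystander.

How it is judged:
By the outcome, as a careful person would: the job done as asked, in the order asked, and still so for the second after the job is handed in, with the robot touching nothing.
It also fails if it takes over 38 s, if anything falls off the work surface, if the arm or the gripper's body presses on something with over 40 N, if the wrist force passes 120 N, or if a joint passes its speed limit or range.

## Working session

There is one attempt and no reset: what is moved stays moved. The work goes in short steps, Python scripts to look and compute and a tool call to move; the robot and the scene stay as the last step left them, time stands still between calls to the robot, and variables do not carry over. Pictures are saved under pics/ and viewed, and the job is handed in when it is done.

Besides the shell and the picture viewer there is one more tool, called after "Request:" by a JSON object that holds its "method" and its "body". move_arm: Moves the arm, as the interface text tells. Its arguments: {"type":"object","properties":{"series":{"type":"array"},"grip":{"type":"number"},"squeeze":{"type":"number"}},"required":["series"]}

```bash
mkdir -p pics
python3 - <<'E'
from rig import bot
import cv2
s=bot.observe();print({k:s[k] for k in('time','eef_pos','eef_rot','ft_force','width')})
for n in('top','scene'):
    p,d=bot.grab_frame(n);cv2.imwrite(f'pics/{n}0.png',p[:,:,::-1]);print(n,bot.get_calibration(n))
    import numpy as np;np.save(f'pics/{n}0.npy',d);print((d>0).mean())
E
```

```text
{'time': 0.0, 'eef_pos': array([0.19625225, 0.59278905, 0.24421308]), 'eef_rot': array([-5.00124899e-01, -3.10100999e+00,  2.87161204e-03]), 'ft_force': array([-0.81061401, -0.60898936, -0.28347492]), 'width': 0.08529349503311066}
top {'fx': 454.35742960744955, 'fy': 454.35742960744955, 'cx': 321.13101601539285, 'cy': 204.4804562741025, 'origin': array([0.46142311, 0.03479382, 0.97189161]), 'attitude': array([ 0.11807   , -0.09934975, -1.59054393])}
0.9961484375
scene {'fx': 360.9728835161246, 'fy': 360.9728835161246, 'cx': 320.74979367021405, 'cy': 198.5673951041199, 'origin': array([ 1.1205124 , -0.16313287,  0.56836056]), 'attitude': array([0.70996876, 0.49118834, 1.16897431])}
0.995765625
```

View pics/top0.png

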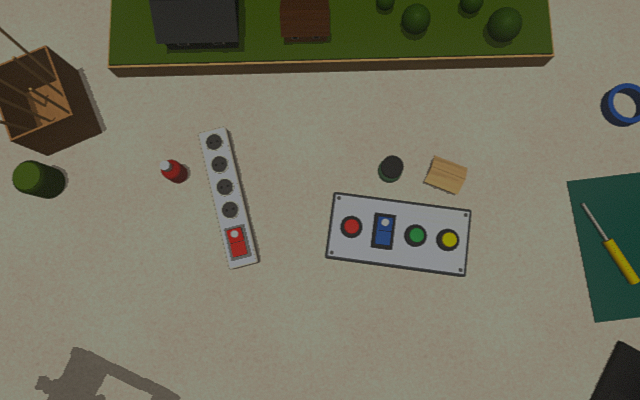

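View pics/scene0.png

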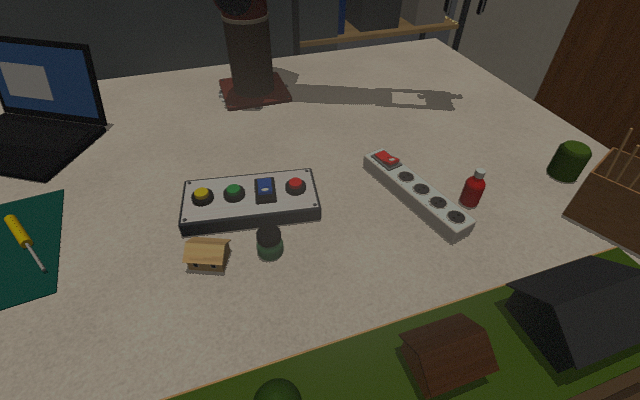

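The top view shows the red rocker near pixel (236,242) with its dot at about (234,234). The blue rocker is near (384,231) with its dot towards the top, and the green button is at (415,236). Next I'll measure them precisely.

```bash
cat > h.py <<'E'
import numpy as np,cv2
from scipy.spatial.transform import Rotation as R
def ray(c,uv,z):
    d=np.array([(uv[0]-c['cx'])/c['fx'],-(uv[1]-c['cy'])/c['fy'],-1.])
    d=R.from_rotvec(c['attitude']).apply(d);o=np.array(c['origin'])
    return o+d*(z-o[2])/d[2]
def proj(c,P):
    q=R.from_rotvec(c['attitude']).inv().apply(np.asarray(P)-c['origin'])
    return c['cx']+c['fx']*q[0]/-q[2], c['cy']-c['fy']*q[1]/-q[2]
E
python3 - <<'E'
from h import *
from rig import bot
def cents(m,mn=3):
    n,l,st,ce=cv2.connectedComponentsWithStats(m.astype(np.uint8))
    return [(st[i,4],ce[i].round(2),st[i,:4]) for i in range(1,n) if st[i,4]>=mn]
for n in('top','scene'):
    c=bot.get_calibration(n);im=cv2.imread(f'pics/{n}0.png');hsv=cv2.cvtColor(im,cv2.COLOR_BGR2HSV);H,S,V=[hsv[:,:,i].astype(int) for i in range(3)]
    sat=(S>140)&(V>70)
    for nm,m,z in(('red',sat&((H<6)|(H>174)),.05),('green',sat&(H>45)&(H<85),.058),('yel',sat&(H>20)&(H<35),.058),('blue',sat&(H>100)&(H<125),.055)):
        for a,ce,b in cents(m,40):
            print(n,nm,a,ce,b,ray(c,ce,z).round(4))
    # dots: bright low sat within boxes
    boxes={'top':[('m',222,225,250,262,.053),('l',374,213,394,248,.059)],'scene':[('m',370,148,402,168,.053),('l',256,178,274,200,.059)]}[n]
    for k,x0,y0,x1,y1,z in boxes:
        sub=np.zeros(S.shape,bool);sub[y0:y1,x0:x1]=(S[y0:y1,x0:x1]<110)&(V[y0:y1,x0:x1]>130)
        for a,ce,b in cents(sub):print(n,'dot',k,a,ce,b,ray(c,ce,z).round(4))
    # strip white: 
im=cv2.imread('pics/top0.png')
cv2.imwrite('pics/topz.png',cv2.resize(im[110:290,190:490],None,fx=2.6,fy=2.6,interpolation=cv2.INTER_CUBIC))
im=cv2.imread('pics/scene0.png')
cv2.imwrite('pics/scenez.png',cv2.resize(im[130:260,170:490],None,fx=2.5,fy=2.5,interpolation=cv2.INTER_CUBIC))
E
```

```text
top red 201 [172.37 170.13] [161 160  20  19] [0.6689 0.3521 0.05  ]
top red 173 [351.03 225.95] [344 219  15  15] [ 0.5441 -0.0155  0.05  ]
top red 342 [236.95 242.94] [227 227  20  30] [0.5148 0.2169 0.05  ]
top green 151 [416.36 234.54] [410 228  14  14] [ 0.5231 -0.1455  0.058 ]
top yel 178 [448.96 239.1 ] [442 232  15  15] [ 0.5125 -0.2101  0.058 ]
top yel 502 [621.55 261.4 ] [604 239  36  46] [ 0.4608 -0.5476  0.058 ]
top blue 352 [622.22 102.34] [608  84  32  39] [ 0.789  -0.5876  0.055 ]
top blue 321 [383.31 232.18] [375 217  18  28] [ 0.5296 -0.0798  0.055 ]
top dot m 251 [228.88 247.93] [222 225  28  37] [0.5049 0.2326 0.053 ]
top dot m 52 [247.65 232.08] [245 225   5  20] [0.5361 0.1947 0.053 ]
top dot m 43 [233.86 233.26] [231 230   7   7] [0.5344 0.2227 0.053 ]
top dot l 8 [389.5 213. ] [386 213   8   1] [ 0.5677 -0.0934  0.059 ]
top dot l 34 [384.79 221.65] [382 219   7   7] [ 0.5504 -0.0832  0.059 ]
scene red 145 [386.1  157.08] [375 151  24  14] [0.5204 0.2161 0.05  ]
scene red 401 [473.77 190.33] [463 176  22  31] [0.6866 0.3423 0.05  ]
scene red 87 [295.07 181.52] [289 178  13   8] [ 0.5375 -0.0141  0.05  ]
scene yel 134 [200.72 192.96] [194 187  15  12] [ 0.5196 -0.2122  0.058 ]
scene yel 368 [ 16.25 228.77] [  4 214  28  34] [ 0.5119 -0.5465  0.058 ]
scene dot m 192 [388.98 151.52] [370 148  32  14] [0.506  0.2306 0.053 ]
scene dot m 41 [375.66 162.71] [370 157  14  11] [0.5357 0.181  0.053 ]
scene dot m 8 [391.75 158.75] [389 158   6   2] [0.5339 0.2237 0.053 ]
scene dot m 6 [399.83 166.67] [398 166   4   2] [0.5666 0.2275 0.053 ]
scene dot l 12 [264.5 189. ] [262 188   6   3] [ 0.5504 -0.0844  0.059 ]
```

View pics/topz.png

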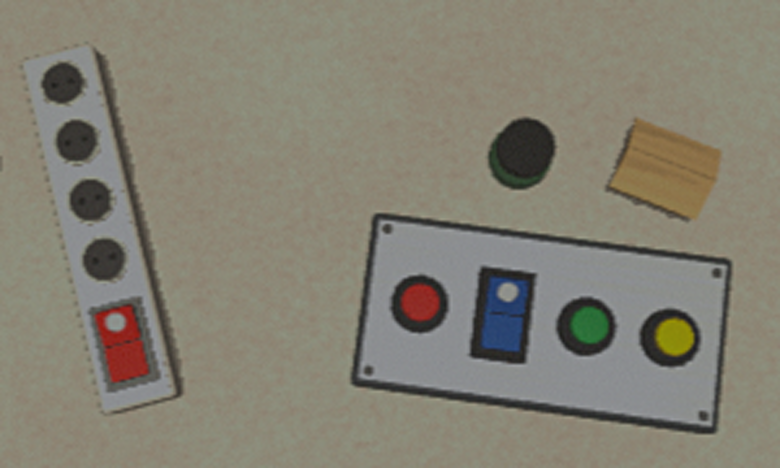

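View pics/scenez.png

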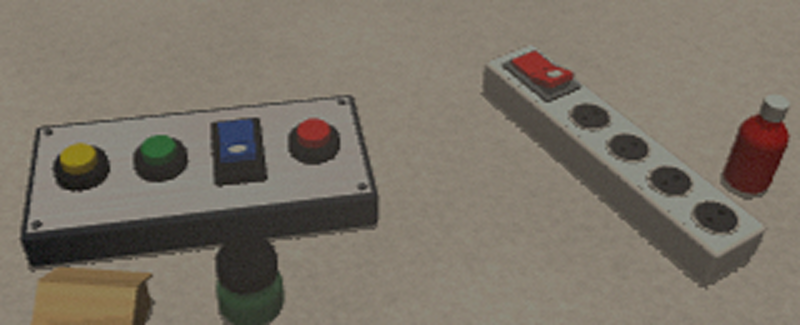

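```bash
cat >> h.py <<'E'
def rel(bot,T,axis_deg=None):
    s=bot.observe();Rm=R.from_rotvec(s['eef_rot']);p=np.array(s['eef_pos'])
    X=Rm.as_matrix()[:,0];Z=Rm.as_matrix()[:,2]
    if axis_deg is not None:
        a=np.deg2rad(axis_deg);w=np.array([np.cos(a),np.sin(a),0])
        t=Rm.inv().apply(w);ang=np.degrees(np.arctan2(t[1],t[0]));ang=(ang+90)%180-90
        print('yaw needed units',ang/6); Rm=Rm*R.from_euler('z',ang,degrees=True)
    print('t',s['time'],'pos',p.round(4),'F',np.round(s['ft_force'],1),'z',Z.round(4),'shift units after yaw',(Rm.inv().apply(np.asarray(T)-p)/.03).round(3))
E
python3 - <<'E'
from h import *
from rig import bot
c=bot.get_calibration('top')
im=cv2.imread('pics/top0.png');g=im.max(2)
m=np.zeros_like(g);m[125:222,195:245]=(g[125:222,195:245]<85)
n,l,st,ce=cv2.connectedComponentsWithStats(m)
P=[(st[i,4],ray(c,ce[i],.038)) for i in range(1,n) if 60<st[i,4]<400]
for a in P:print(a)
P=np.array([q[:2] for a,q in P]);print(cv2.fitLine(P.astype(np.float32),cv2.DIST_L2,0,.01,.01).ravel())
print('red',ray(c,(351.03,225.95),.058))
b=bot.observe();rel(bot,[.534,.223,.15],13)
E
```

```text
(np.int32(164), array([0.67854945, 0.22215619, 0.038     ]))
(np.int32(186), array([0.73141464, 0.27004353, 0.038     ]))
(np.int32(188), array([0.683004  , 0.25809662, 0.038     ]))
(np.int32(191), array([0.63392513, 0.24659065, 0.038     ]))
(np.int32(196), array([0.58549165, 0.23499781, 0.038     ]))
[0.97883266 0.20466216 0.66247696 0.24637695]
red [ 0.54337529 -0.01502387  0.058     ]
yaw needed units -5.220335198615184
t 0.1 pos [0.1963 0.5928 0.2443] F [-0.4  0.2  0.4] z [-7.0e-04 -1.6e-03 -1.0e+00] shift units after yaw [ -8.199 -14.539   3.155]
```

Request:
{"method": "move_arm", "body": {"series": [{"yaw": -0.87}, {"yaw": -0.87}, {"yaw": -0.87}, {"yaw": -0.87}, {"yaw": -0.87}, {"yaw": -0.87}, {"tx": -0.4, "ty": -0.7, "tz": 0.1}, {"tx": -0.4, "ty": -0.7, "tz": 0.1}, {"tx": -0.4, "ty": -0.7, "tz": 0.1}, {"tx": -0.4, "ty": -0.7, "tz": 0.1}, {"tx": -0.4, "ty": -0.7, "tz": 0.1}, {"tx": -0.4, "ty": -0.7, "tz": 0.1}], "grip": 1, "squeeze": 20}}

```text
invalid input
```

Request:
{"method": "move_arm", "body": {"series": [{"tx": -0.4, "ty": -0.7, "tz": 0.1}, {"tx": -0.4, "ty": -0.7, "tz": 0.1}, {"tx": -0.4, "ty": -0.7, "tz": 0.1}, {"tx": -0.4, "ty": -0.7, "tz": 0.1}, {"tx": -0.4, "ty": -0.7, "tz": 0.1}, {"tx": -0.4, "ty": -0.7, "tz": 0.1}, {"tx": -0.4, "ty": -0.7, "tz": 0.1}, {"tx": -0.4, "ty": -0.7, "tz": 0.1}, {"tx": -0.4, "ty": -0.7, "tz": 0.1}, {"tx": -0.4, "ty": -0.7, "tz": 0.1}, {}, {}]}}

```text
invalid input
```

Run:
```python
from h import *
from rig import bot
rel(bot,[.535,.223,.061],13.5)
print(bot.observe()['width'])
p,d=bot.grab_frame('wrist');c=bot.get_calibration('wrist');cv2.imwrite('pics/w1.png',p[:,:,::-1])
print(c,proj(c,[.534,.223,.053]))
p,d=bot.grab_frame('scene');cv2.imwrite('pics/s1.png',p[:,:,::-1])
```

```text
yaw needed units -5.303668497622084
t 0.1 pos [0.1963 0.5928 0.2443] F [-0.4  0.2  0.4] z [-7.0e-04 -1.6e-03 -1.0e+00] shift units after yaw [ -8.108 -14.614   6.121]
0.0852476475003189
{'fx': 337.6224795937267, 'fy': 337.6224795937267, 'cx': 326.3892801962002, 'cy': 197.73207437396445, 'origin': array([0.12732591, 0.617022  , 0.37284336]), 'attitude': array([-0.25269104, -0.18104649,  1.2408421 ])} (np.float64(143.516634120221), np.float64(493.4626927505652))
```

View pics/w1.png

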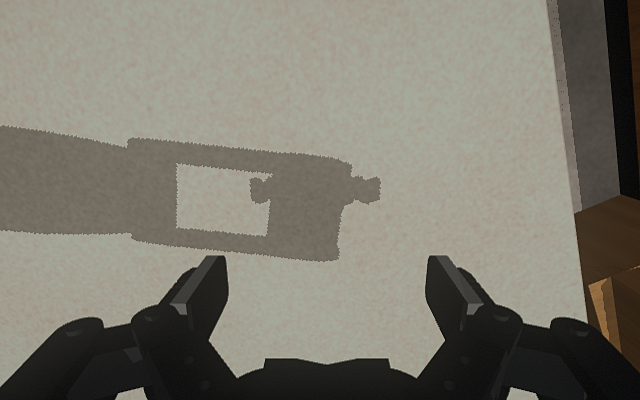

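View pics/s1.png

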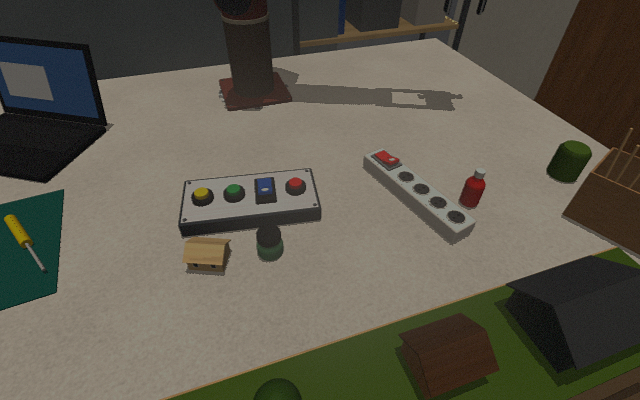

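Both moves were refused and nothing moved: the wrist view still shows bare table between the open fingers. I'll send every key in each row.

Request:
{"method": "move_arm", "body": {"series": [{"tx": 0, "ty": 0, "tz": 0, "yaw": -0.88}, {"tx": 0, "ty": 0, "tz": 0, "yaw": -0.88}, {"tx": 0, "ty": 0, "tz": 0, "yaw": -0.88}, {"tx": 0, "ty": 0, "tz": 0, "yaw": -0.88}, {"tx": 0, "ty": 0, "tz": 0, "yaw": -0.88}, {"tx": 0, "ty": 0, "tz": 0, "yaw": -0.88}, {"tx": -0.4, "ty": -0.7, "tz": 0.1, "yaw": 0}, {"tx": -0.4, "ty": -0.7, "tz": 0.1, "yaw": 0}, {"tx": -0.4, "ty": -0.7, "tz": 0.1, "yaw": 0}, {"tx": -0.4, "ty": -0.7, "tz": 0.1, "yaw": 0}, {"tx": -0.4, "ty": -0.7, "tz": 0.1, "yaw": 0}, {"tx": -0.4, "ty": -0.7, "tz": 0.1, "yaw": 0}], "grip": 1, "squeeze": 20}}

```text
time: 1.2
eef_pos: [0.2962, 0.4864, 0.2269]
eef_rot: [0.366, -3.12, 0.0]
ft_force: [0.3, -0.0, 0.1]
width: 0.0001
```

Request:
{"method": "move_arm", "body": {"series": [{"tx": -0.4, "ty": -0.7, "tz": 0.1, "yaw": 0}, {"tx": -0.4, "ty": -0.7, "tz": 0.1, "yaw": 0}, {"tx": -0.4, "ty": -0.7, "tz": 0.1, "yaw": 0}, {"tx": -0.4, "ty": -0.7, "tz": 0.1, "yaw": 0}, {"tx": -0.4, "ty": -0.7, "tz": 0.1, "yaw": 0}, {"tx": -0.4, "ty": -0.7, "tz": 0.1, "yaw": 0}, {"tx": -0.4, "ty": -0.7, "tz": 0.1, "yaw": 0}, {"tx": -0.4, "ty": -0.7, "tz": 0.1, "yaw": 0}, {"tx": -0.4, "ty": -0.7, "tz": 0.1, "yaw": 0}, {"tx": -0.4, "ty": -0.7, "tz": 0.1, "yaw": 0}, {"tx": -0.4, "ty": -0.7, "tz": 0.1, "yaw": 0}, {"tx": 0, "ty": 0, "tz": 0, "yaw": 0}]}}

```text
time: 2.2
eef_pos: [0.4796, 0.29, 0.1935]
eef_rot: [0.36, -3.121, 0.003]
ft_force: [-0.2, -1.0, 1.1]
width: 0.0002
```

Run:
```python
from h import *
from rig import bot
rel(bot,[.535,.223,.061],13.5)
```

```text
yaw needed units -0.05453913330741026
t 2.2 pos [0.4796 0.29   0.1935] F [-0.2 -1.   1.1] z [ 2.0e-04 -1.8e-03 -1.0e+00] shift units after yaw [-1.277 -2.594  4.422]
```

Request:
{"method": "move_arm", "body": {"series": [{"tx": -0.32, "ty": -0.65, "tz": 0.2, "yaw": 0}, {"tx": -0.32, "ty": -0.65, "tz": 0.2, "yaw": 0}, {"tx": -0.32, "ty": -0.65, "tz": 0.2, "yaw": 0}, {"tx": -0.32, "ty": -0.65, "tz": 0.2, "yaw": 0}, {"tx": 0, "ty": 0, "tz": 0.6, "yaw": 0}, {"tx": 0, "ty": 0, "tz": 0.6, "yaw": 0}, {"tx": 0, "ty": 0, "tz": 0.6, "yaw": 0}, {"tx": 0, "ty": 0, "tz": 0.4, "yaw": 0}, {"tx": 0, "ty": 0, "tz": 0.2, "yaw": 0}, {"tx": 0, "ty": 0, "tz": 0, "yaw": 0}, {"tx": 0, "ty": 0, "tz": 0, "yaw": 0}]}}

```text
time: 3.12
eef_pos: [0.5329, 0.2264, 0.0986]
eef_rot: [-0.366, 3.12, 0.0]
ft_force: [0.6, 0.3, 1.0]
width: 0.0001
```

Run:
```python
from h import *
from rig import bot
rel(bot,[.535,.223,.061],13.5)
c=bot.get_calibration('wrist');p,d=bot.grab_frame('wrist');cv2.imwrite('pics/w2.png',p[:,:,::-1])
print(proj(c,[.534,.223,.053]))
p,d=bot.grab_frame('scene');cv2.imwrite('pics/s2.png',cv2.resize(p[80:240,260:500,::-1],None,fx=3,fy=3))
```

```text
yaw needed units -0.02051477323813818
t 3.1167 pos [0.5329 0.2264 0.0986] F [0.6 0.3 1. ] z [ 1.e-04  1.e-04 -1.e+00] shift units after yaw [-0.042 -0.127  1.254]
(np.float64(318.39665887626325), np.float64(233.30955718253506))
```

View pics/w2.png

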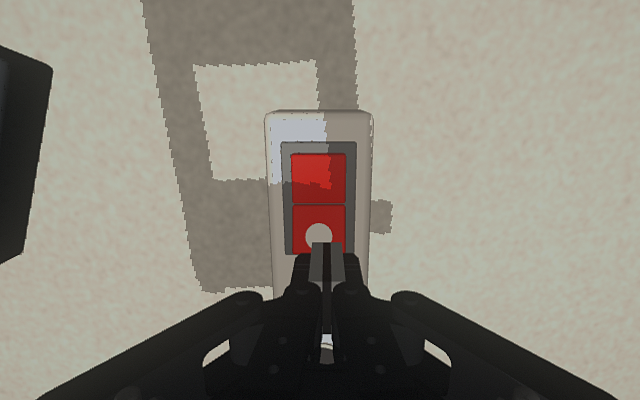

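View pics/s2.png

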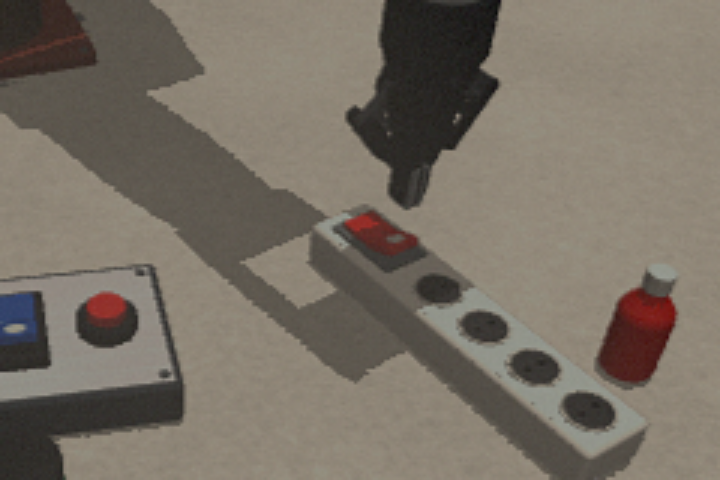

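The wrist view shows the dot at (319,236), against a projected position of (318,233), so the fix holds. The shut fingertips are just above the raised wing. I'll go down slowly.

Request:
{"method": "move_arm", "body": {"series": [{"tx": -0.04, "ty": -0.12, "tz": 0.2, "yaw": 0}, {"tx": 0, "ty": 0, "tz": 0.2, "yaw": 0}, {"tx": 0, "ty": 0, "tz": 0.2, "yaw": 0}, {"tx": 0, "ty": 0, "tz": 0.2, "yaw": 0}, {"tx": 0, "ty": 0, "tz": 0.1, "yaw": 0}, {"tx": 0, "ty": 0, "tz": 0.1, "yaw": 0}, {"tx": 0, "ty": 0, "tz": 0.1, "yaw": 0}, {"tx": 0, "ty": 0, "tz": 0.05, "yaw": 0}, {"tx": 0, "ty": 0, "tz": 0.05, "yaw": 0}, {"tx": 0, "ty": 0, "tz": 0, "yaw": 0}]}}

```text
time: 4.05
eef_pos: [0.535, 0.2229, 0.0623]
eef_rot: [-0.365, 3.12, 0.0]
ft_force: [0.7, 0.5, 0.3]
width: -0.0003
```

Request:
{"method": "move_arm", "body": {"series": [{"tx": 0, "ty": 0, "tz": 0.03, "yaw": 0}, {"tx": 0, "ty": 0, "tz": 0.02, "yaw": 0}, {"tx": 0, "ty": 0, "tz": 0, "yaw": 0}]}}

```text
time: 4.3
eef_pos: [0.535, 0.2229, 0.0611]
eef_rot: [-0.365, 3.12, 0.0]
ft_force: [1.5, -0.2, 2.1]
width: 0.0
```

Request:
{"method": "move_arm", "body": {"series": [{"tx": 0, "ty": 0, "tz": 0.03, "yaw": 0}, {"tx": 0, "ty": 0, "tz": 0, "yaw": 0}]}}

```text
time: 4.47
eef_pos: [0.535, 0.2229, 0.0609]
eef_rot: [-0.366, 3.12, -0.0]
ft_force: [-2.3, -1.5, 7.8]
width: 0.0004
```

Request:
{"method": "move_arm", "body": {"series": [{"tx": 0, "ty": 0, "tz": 0.02, "yaw": 0}, {"tx": 0, "ty": 0, "tz": 0, "yaw": 0}]}}

```text
time: 4.63
eef_pos: [0.5351, 0.2229, 0.0609]
eef_rot: [-0.366, 3.12, -0.0]
ft_force: [-4.1, -1.9, 12.4]
width: 0.0001
```

The tip has hit the rigid stop: height unchanged at 0.0609 while the force rises. I'll go straight up and check.

Request:
{"method": "move_arm", "body": {"series": [{"tx": 0, "ty": 0, "tz": -0.1, "yaw": 0}, {"tx": 0, "ty": 0, "tz": -0.4, "yaw": 0}, {"tx": 0, "ty": 0, "tz": -0.7, "yaw": 0}, {"tx": 0, "ty": 0, "tz": -0.7, "yaw": 0}, {"tx": 0, "ty": 0, "tz": -0.7, "yaw": 0}, {"tx": 0, "ty": 0, "tz": -0.5, "yaw": 0}, {"tx": 0, "ty": 0, "tz": 0, "yaw": 0}]}}

```text
time: 5.22
eef_pos: [0.5371, 0.2236, 0.1568]
eef_rot: [-0.365, 3.114, 0.002]
ft_force: [0.6, 0.5, 0.5]
width: 0.0002
```

Run:
```python
from h import *
from rig import bot
p,d=bot.grab_frame('scene');cv2.imwrite('pics/s3.png',cv2.resize(p[130:200,330:430,::-1],None,fx=7,fy=7,interpolation=cv2.INTER_CUBIC))
c=bot.get_calibration('wrist');p,d=bot.grab_frame('wrist');cv2.imwrite('pics/w3.png',p[:,:,::-1])
print(proj(c,[.534,.223,.047]),proj(c,[.534,.223,.053]))
rel(bot,[.5231,-.1455,.110],-8.5)
```

```text
(np.float64(325.48282923633116), np.float64(196.5926076266066)) (np.float64(325.4659585736302), np.float64(199.02155128178987))
yaw needed units 3.6431975931888587
t 5.3167 pos [0.535  0.2229 0.1528] F [-0.9  0.8 -0.5] z [ 1.1e-03  3.0e-04 -1.0e+00] shift units after yaw [ -1.421 -12.205   1.421]
```

View pics/s3.png

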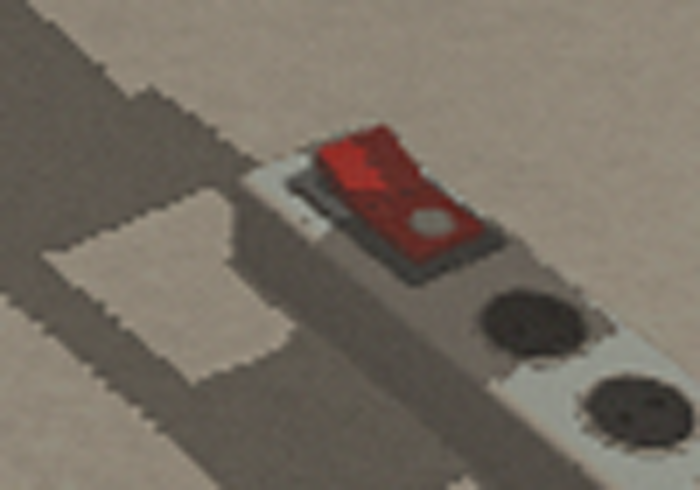

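View pics/w3.png

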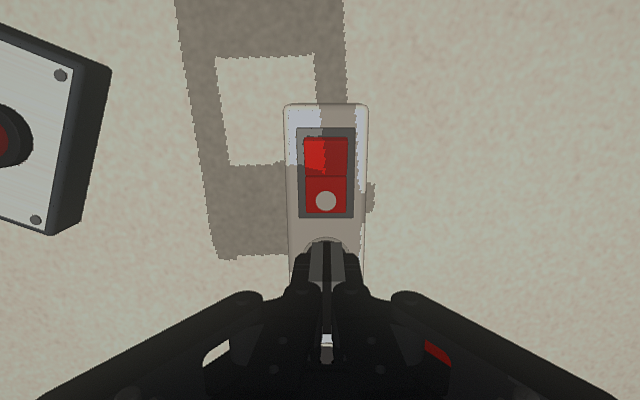

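The scene view shows the dot's wing (dot at crop pixel (432,222)) lying flat and the other wing raised, so the mains are on. The strip has not moved. Next is the green button.

Request:
{"method": "move_arm", "body": {"series": [{"tx": 0, "ty": 0, "tz": 0, "yaw": 0.91}, {"tx": 0, "ty": 0, "tz": 0, "yaw": 0.91}, {"tx": 0, "ty": 0, "tz": 0, "yaw": 0.91}, {"tx": 0, "ty": 0, "tz": 0, "yaw": 0.91}, {"tx": -0.1, "ty": -0.8, "tz": 0, "yaw": 0}, {"tx": -0.1, "ty": -0.8, "tz": 0, "yaw": 0}, {"tx": -0.1, "ty": -0.8, "tz": 0, "yaw": 0}, {"tx": -0.1, "ty": -0.8, "tz": 0, "yaw": 0}, {"tx": -0.1, "ty": -0.8, "tz": 0, "yaw": 0}, {"tx": -0.1, "ty": -0.8, "tz": 0, "yaw": 0}, {"tx": -0.1, "ty": -0.8, "tz": 0, "yaw": 0}, {"tx": -0.1, "ty": -0.8, "tz": 0, "yaw": 0}]}}

```text
time: 6.32
eef_pos: [0.5287, 0.0284, 0.1503]
eef_rot: [-0.232, -3.13, -0.0]
ft_force: [0.6, 0.0, -0.3]
width: 0.0002
```

Request:
{"method": "move_arm", "body": {"series": [{"tx": -0.1, "ty": -0.8, "tz": 0, "yaw": 0}, {"tx": -0.1, "ty": -0.8, "tz": 0, "yaw": 0}, {"tx": -0.1, "ty": -0.8, "tz": 0, "yaw": 0}, {"tx": -0.1, "ty": -0.8, "tz": 0, "yaw": 0}, {"tx": -0.1, "ty": -0.8, "tz": 0, "yaw": 0}, {"tx": -0.1, "ty": -0.8, "tz": 0, "yaw": 0}, {"tx": 0, "ty": -0.6, "tz": 0, "yaw": 0}, {"tx": 0, "ty": -0.4, "tz": 0, "yaw": 0}, {"tx": 0, "ty": 0, "tz": 0, "yaw": 0}, {"tx": 0, "ty": 0, "tz": 0, "yaw": 0}]}}

```text
time: 7.15
eef_pos: [0.5216, -0.145, 0.1511]
eef_rot: [-0.234, -3.131, -0.002]
ft_force: [0.5, -0.3, -0.5]
width: -0.0001
```

Run:
```python
from h import *
from rig import bot
c=bot.get_calibration('wrist');p,d=bot.grab_frame('wrist');cv2.imwrite('pics/w4.png',p[:,:,::-1])
print(proj(c,[.5231,-.1455,.058]),proj(c,[.5504,-.0838,.059]))
rel(bot,[.5231,-.1455,.072],-8.5)
```

```text
(np.float64(324.4265781813045), np.float64(209.01374246613355)) (np.float64(416.862347557948), np.float64(233.3263972988632))
yaw needed units 6.955346149576751e-05
t 7.2 pos [ 0.5219 -0.1445  0.1514] F [-0.6 -0.4 -0.6] z [-0.0014  0.0012 -1.    ] shift units after yaw [-0.05  -0.029  2.647]
```

View pics/w4.png

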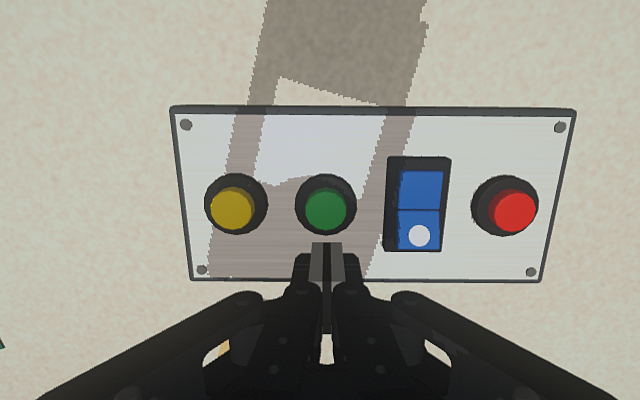

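The green cap centre is at (326,210), against a predicted (324,209), so it matches. Pressing it down now.

Request:
{"method": "move_arm", "body": {"series": [{"tx": -0.05, "ty": -0.02, "tz": 0.5, "yaw": 0}, {"tx": 0, "ty": 0, "tz": 0.6, "yaw": 0}, {"tx": 0, "ty": 0, "tz": 0.6, "yaw": 0}, {"tx": 0, "ty": 0, "tz": 0.4, "yaw": 0}, {"tx": 0, "ty": 0, "tz": 0.3, "yaw": 0}, {"tx": 0, "ty": 0, "tz": 0.1, "yaw": 0}, {"tx": 0, "ty": 0, "tz": 0.1, "yaw": 0}, {"tx": 0, "ty": 0, "tz": 0.1, "yaw": 0}, {"tx": 0, "ty": 0, "tz": 0.06, "yaw": 0}, {"tx": 0, "ty": 0, "tz": 0.05, "yaw": 0}, {"tx": 0, "ty": 0, "tz": 0, "yaw": 0}, {"tx": 0, "ty": 0, "tz": 0, "yaw": 0}]}}

```text
time: 8.2
eef_pos: [0.5244, -0.1462, 0.0688]
eef_rot: [0.232, 3.131, -0.0]
ft_force: [0.3, 2.3, 2.6]
width: 0.0001
```

Request:
{"method": "move_arm", "body": {"series": [{"tx": 0, "ty": 0, "tz": 0.05, "yaw": 0}, {"tx": 0, "ty": 0, "tz": 0.04, "yaw": 0}, {"tx": 0, "ty": 0, "tz": 0.02, "yaw": 0}, {"tx": 0, "ty": 0, "tz": 0, "yaw": 0}]}}

```text
time: 8.53
eef_pos: [0.5245, -0.1463, 0.066]
eef_rot: [0.232, 3.132, -0.0]
ft_force: [-1.9, 3.2, 10.7]
width: 0.0004
```

Request:
{"method": "move_arm", "body": {"series": [{"tx": 0, "ty": 0, "tz": 0.03, "yaw": 0}, {"tx": 0, "ty": 0, "tz": 0, "yaw": 0}, {"tx": 0, "ty": 0, "tz": 0, "yaw": 0}]}}

```text
time: 8.78
eef_pos: [0.5245, -0.1463, 0.0659]
eef_rot: [0.232, 3.132, -0.0]
ft_force: [-4.4, 4.7, 18.0]
width: 0.0004
```

The button is at its stop (TCP 0.0659, 18 N). Releasing it now.

Request:
{"method": "move_arm", "body": {"series": [{"tx": 0, "ty": 0, "tz": -0.15, "yaw": 0}, {"tx": 0, "ty": 0, "tz": -0.4, "yaw": 0}, {"tx": 0, "ty": 0, "tz": -0.7, "yaw": 0}, {"tx": 0, "ty": 0, "tz": -0.7, "yaw": 0}, {"tx": 0, "ty": 0, "tz": -0.6, "yaw": 0}, {"tx": 0, "ty": 0, "tz": -0.3, "yaw": 0}, {"tx": 0, "ty": 0, "tz": 0, "yaw": 0}, {"tx": 0, "ty": 0, "tz": 0, "yaw": 0}]}}

```text
time: 9.45
eef_pos: [0.5237, -0.1463, 0.1492]
eef_rot: [0.233, 3.133, -0.001]
ft_force: [0.1, 0.0, -0.8]
width: 0.0003
```

Run:
```python
from h import *
from rig import bot
p,d=bot.grab_frame('wrist');cv2.imwrite('pics/w5.png',p[:,:,::-1])
rel(bot,[.5512,-.0838,.067],-8.5)
```

```text
yaw needed units 0.001949770165988222
t 9.5 pos [ 0.5231 -0.146   0.1483] F [ 0.2  0.4 -0.1] z [-1.4e-03  4.0e-04 -1.0e+00] shift units after yaw [-0.624  2.189  2.708]
```

View pics/w5.png

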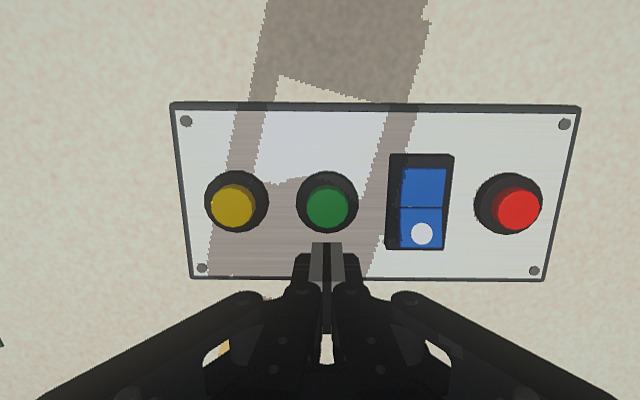

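The green cap has the same outline as before the press, so it is back up. The blue rocker is still off, with its dot at (421,233). I'll move over to it.

Request:
{"method": "move_arm", "body": {"series": [{"tx": -0.15, "ty": 0.54, "tz": 0, "yaw": 0}, {"tx": -0.15, "ty": 0.55, "tz": 0, "yaw": 0}, {"tx": -0.15, "ty": 0.55, "tz": 0, "yaw": 0}, {"tx": -0.16, "ty": 0.55, "tz": 0, "yaw": 0}, {"tx": 0, "ty": 0, "tz": 0.5, "yaw": 0}, {"tx": 0, "ty": 0, "tz": 0.6, "yaw": 0}, {"tx": 0, "ty": 0, "tz": 0.5, "yaw": 0}, {"tx": 0, "ty": 0, "tz": 0.3, "yaw": 0}, {"tx": 0, "ty": 0, "tz": 0, "yaw": 0}, {"tx": 0, "ty": 0, "tz": 0, "yaw": 0}]}}

```text
time: 10.33
eef_pos: [0.5506, -0.0837, 0.091]
eef_rot: [-0.232, -3.13, -0.001]
ft_force: [0.8, 0.1, 1.5]
width: 0.0002
```

Run:
```python
from h import *
from rig import bot
c=bot.get_calibration('wrist');p,d=bot.grab_frame('wrist');cv2.imwrite('pics/w6.png',p[:,:,::-1])
print(proj(c,[.5504,-.0838,.059]))
rel(bot,[.5512,-.0838,.067],-8.5)
```

```text
(np.float64(324.1668459578104), np.float64(243.47543307865752))
yaw needed units 0.000841025384678081
t 10.3833 pos [ 0.5515 -0.084   0.0922] F [1.4 0.7 0. ] z [-6.e-04  2.e-04 -1.e+00] shift units after yaw [0.009 0.004 0.838]
```

View pics/w6.png

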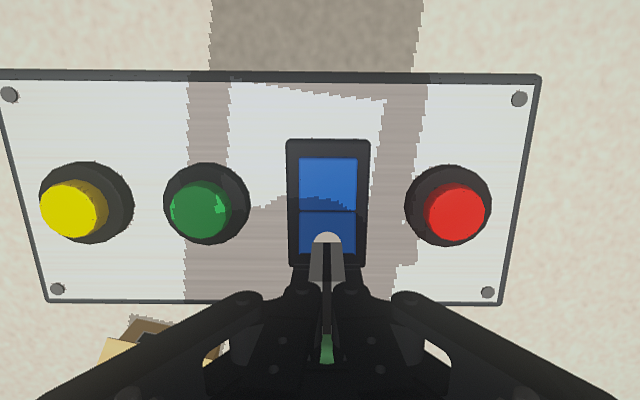

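The dot is just under the fingertips at (327,240). Pressing down now.

Request:
{"method": "move_arm", "body": {"series": [{"tx": 0, "ty": 0, "tz": 0.2, "yaw": 0}, {"tx": 0, "ty": 0, "tz": 0.15, "yaw": 0}, {"tx": 0, "ty": 0, "tz": 0.1, "yaw": 0}, {"tx": 0, "ty": 0, "tz": 0.1, "yaw": 0}, {"tx": 0, "ty": 0, "tz": 0.1, "yaw": 0}, {"tx": 0, "ty": 0, "tz": 0.1, "yaw": 0}, {"tx": 0, "ty": 0, "tz": 0.05, "yaw": 0}, {"tx": 0, "ty": 0, "tz": 0.03, "yaw": 0}, {"tx": 0, "ty": 0, "tz": 0, "yaw": 0}, {"tx": 0, "ty": 0, "tz": 0, "yaw": 0}]}}

```text
time: 11.22
eef_pos: [0.5513, -0.0838, 0.0673]
eef_rot: [-0.232, -3.132, -0.0]
ft_force: [1.0, -0.0, -0.3]
width: 0.0002
```

Request:
{"method": "move_arm", "body": {"series": [{"tx": 0, "ty": 0, "tz": 0.03, "yaw": 0}, {"tx": 0, "ty": 0, "tz": 0, "yaw": 0}, {"tx": 0, "ty": 0, "tz": 0, "yaw": 0}]}}

```text
time: 11.47
eef_pos: [0.5514, -0.0838, 0.067]
eef_rot: [-0.232, -3.132, -0.0]
ft_force: [-2.0, 0.4, 5.3]
width: 0.0
```

Request:
{"method": "move_arm", "body": {"series": [{"tx": 0, "ty": 0, "tz": 0.04, "yaw": 0}, {"tx": 0, "ty": 0, "tz": 0, "yaw": 0}, {"tx": 0, "ty": 0, "tz": 0, "yaw": 0}]}}

```text
time: 11.72
eef_pos: [0.5514, -0.0839, 0.0669]
eef_rot: [-0.232, -3.132, 0.0]
ft_force: [-6.4, 1.0, 13.7]
width: 0.0001
```

Request:
{"method": "move_arm", "body": {"series": [{"tx": 0, "ty": 0, "tz": -0.15, "yaw": 0}, {"tx": 0, "ty": 0, "tz": -0.4, "yaw": 0}, {"tx": 0, "ty": 0, "tz": -0.7, "yaw": 0}, {"tx": 0, "ty": 0, "tz": -0.7, "yaw": 0}, {"tx": 0, "ty": 0, "tz": -0.7, "yaw": 0}, {"tx": 0, "ty": 0, "tz": -0.6, "yaw": 0}, {"tx": 0, "ty": 0, "tz": -0.4, "yaw": 0}, {"tx": 0, "ty": 0, "tz": 0, "yaw": 0}, {"tx": 0, "ty": 0, "tz": 0, "yaw": 0}]}}

```text
time: 12.47
eef_pos: [0.5518, -0.0839, 0.1752]
eef_rot: [0.232, 3.132, -0.0]
ft_force: [-0.6, -0.2, -0.8]
width: 0.0
```

Run:
```python
from h import *
from rig import bot
p,d=bot.grab_frame('wrist');cv2.imwrite('pics/w7.png',p[:,:,::-1])
p,d=bot.grab_frame('scene');cv2.imwrite('pics/s7.png',cv2.resize(p[130:290,170:490,::-1],None,fx=2.5,fy=2.5,interpolation=cv2.INTER_CUBIC))
rel(bot,[0,0,0])
```

```text
t 12.5667 pos [ 0.5506 -0.0836  0.1734] F [-0.3 -0.3 -1.3] z [-2.3e-03  6.0e-04 -1.0e+00] shift units after yaw [18.552  0.048  5.822]
```

View pics/w7.png

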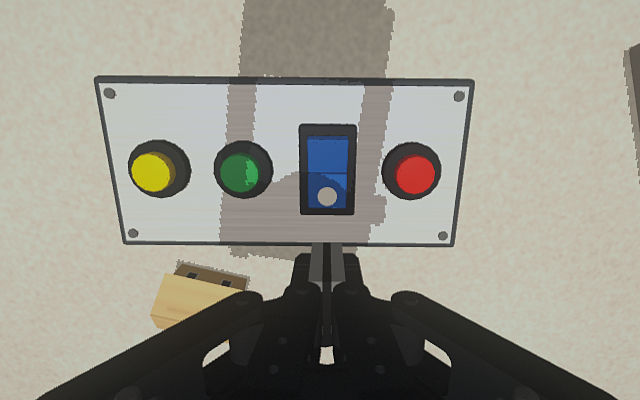

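View pics/s7.png

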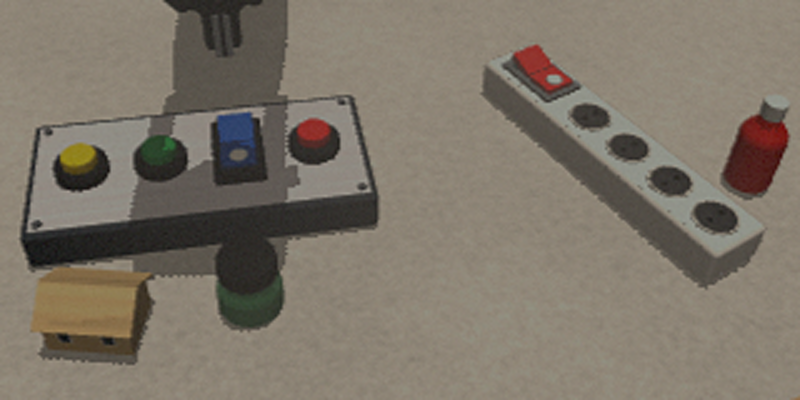

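Both rockers now show the dot's wing flat and the far wing raised: red at about (545,70), blue at about (238,140) in the scene crop. The green cap is up. The strip, glue, jar and hut stand where they were, and the gripper is clear. Handing in.

```bash
python3 -c "
from rig import bot
print(bot.sign_off())"
```

```text
the job is handed in; nothing more can be done
None
```

The lights sequence is done in the order asked: red rocker to ON, green button pressed and released, blue rocker to ON. I used the closed fingertips and handed in at about 12.6 s of the 38 s allowed.

| Step | What I pressed | How I know it went fully down |
|---|---|---|
| 1 | Red rocker on the strip | Fingertip stopped at 47 mm, force rose to 12 N |
| 2 | Green button | Fingertip stopped at 52 mm, force rose to 18 N |
| 3 | Blue rocker on the box | Fingertip stopped at 53 mm, force rose to 14 N |

- **Final pictures:** both dotted wings lie flat with the opposite wings raised, and the green cap is back up. The strip, glue bottle, jar and hut look unmoved, and the red and yellow buttons look up as before. The gripper ended about 10 cm above everything.
- **Failures and disagreements:** my first two move calls were refused because some rows left out keys; nothing moved. The wrist camera disagreed with my computed positions by 1–2 mm, which was small enough for every press.
- **Not measured:** I judged the rocker angles from the stop heights, the forces and the pictures; there was no direct reading.

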